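# Tuck the access plate under the instrument's flap and hold it flat

### The job

Refit the access plate on the opened instrument case: take the loose aluminium plate by its bow handle, tuck its edge under the case's lapped flap without lifting the flap, and slide it fully home against the stop. Then press the plate down flat on the ledges, against the sprung strip, and finish while still holding it pressed down, so that a colleague can drive the screws. Leave the other things on the bench where they are.

Things in the scene. Friction and masses are not known exactly. Their poses are not given: they have to be found in the camera images.
- plate: loose flat aluminium access plate, 110 mm (its x) by 130 mm (its y) by 4 mm thick, about 0.2 kg, lying on the bench with a bow handle on top; origin at the centre of its underside, z up through the handle. It is the same both ways round: either long (130 mm) edge may be tucked.
- bar (a point): centre of the plate's bow handle, 36 mm above the plate's underside: a steel bar along the plate's y across its middle, 74 mm long, 12 mm thick (x), 14 mm high (top 43 mm above the underside), on two 10 mm wide posts at y = +-32 mm, open below
- case: instrument case fixed to the bench, 220 mm (its x) by 160 mm (its y), its -x half open on top. Origin: centre of its underside, x from the open half to the flap's hinge, z up. Level ledges 50 mm up run along x inside both side walls; these are 140 mm apart and 60 mm high. The -x wall ends at ledge height: the plate may slide in over it and overhang there.
- seat (a point): point on the case at ledge height (50 mm up) where the centre of the plate's underside belongs when it is home and flat: 46 mm to -x of the case's origin; axes as the case
- flap_edge (a point): on the case, 60 mm up at x = -15 mm: middle of the free edge (underside, lying down) of the 2 mm aluminium flap, which lies on the side walls from here to its hinge at x = +105 mm. The flap's underside is 10 mm above the ledges.
- stop (a point): on the case at x = +9 mm, ledge height: near face of the stop shoulder under the flap. The plate is home when its leading long edge meets it, 24 mm under the flap.
- strip_top (a point): on the case: top of the sprung steel strip when free, 5 mm above the ledges; the strip is 10 mm wide (x = -95 to -85 mm), 90 mm long across the opening, and lifts the plate off the ledges unless pressed
- flap (a joint): hinge angle of the flap: 0 lying down, grows as its free edge lifts (rad; the flap is 120 mm long, so 0.05 is 6 mm of lift); it falls shut by its own weight (0.1 kg)
- strip (a joint): how far the sprung strip is pressed down (m): 0 free, 0.005 flush with the ledges, 0.006 at its stop; it pushes back with about 2 N when free and 5 N when flush. Holding the plate flat at home by its handle takes about 8 N downwards; 8 to 20 N is fine.
- tin: small open steel tin for screws, 60 mm across and 34 mm high, bystander; origin at the centre of its underside
- driver: screwdriver lying on the bench, 140 mm long, bystander; origin near its middle
- tape: roll of black tape lying flat, 72 mm across and 18 mm high, bystander; origin at the centre of its underside
- meter: hand multimeter lying on its back, 150 by 75 by 32 mm, bystander; origin at the centre of its underside
- glue: small white bottle, 36 mm across and 85 mm high, bystander; origin at the centre of its underside
- notes: pad of paper notes, 76 by 76 by 14 mm, bystander; origin at the centre of its underside
- pen: blue marker pen lying on the bench, 125 mm long, bystander; origin at its middle underside

How it is judged:
By the outcome, as a careful person would: the job done as asked, in the order asked, and still so for the second after the job is handed in, while the arm keeps its last pose, push and grip.
It also fails if it takes over 38 s, if anything falls off the work surface, if the arm or the gripper's body presses on something with over 40 N, if the wrist force passes 120 N, or if a joint passes its speed limit or range.

### The arm

A 7-joint arm with a two-finger parallel gripper is mounted at the origin on the work surface. World frame = base frame: x ahead of the robot, y to its left, z up, the work surface at z = 0. Lengths are in m, angles in rad, forces in N, time in s.
With the tool pointing down it reaches from about 0.4 to 0.85 m from the base axis. Payload 10.4 kg.
Tool frame: the origin (TCP) lies midway between the tips of the shut fingers; the grasp point (between the pads) lies 19 mm behind it; z points along the fingers, y is the line along which they close (so a half turn about z gives the same grasp; the last joint's range is limited). The gripper opens to 87 mm and grips with 3 to 60 N. Pads are 19 mm wide; open, the fingers measure 117 mm over their backs; the gripper's body (75 mm by 190 mm) begins 51 mm behind the grasp point.
Start: joints at [1.326, 0.332, -0.065, 1.46, 0.022, 1.35, -0.088], TCP at [0.138, -0.61, 0.199] pointing down, gripper open.
Joint ranges: [-2.6, 2.6], [-0.5, 2.12], [-1.47, 1.34], [0.16, 2.42], [-1.27, 4.41], [0.06, 2.06], [-2.6, 2.6]. Speed limits (rad/s): [2.22, 2.22, 2.79, 2.79, 3.14, 3.14, 3.14].

### API

Orientations are given as a unit quaternion [x, y, z, w].
In Python, from bench import sensors, eyes, order gives the robot as it stands.
- The arm moves only by the tool arm_command, never from a script. Its argument "steps" is a list of rows, each an object with "rot": the turn, a rotation vector about the world's x, y, z in degrees, a list of three; "slide": the shift along the world's x, y, z in m, a list of three; "grip": the opening, from 0 (shut) to 1 (fully open). A call has exactly 8 rows; each row shifts and turns the commanded pose from where the row before left it; what a row does not reach is not made up. A row lasts 1/8 s, in which the tool goes at most 62.5 mm and 10.7 degrees, less where a joint would pass 70% of its speed; a pose out of reach is approached as far as the arm can. A call with a gripper value outside its range is refused whole. The fingers move at their own pace and stop on an object; "newtons" is the grip in N (left out, the last holds). Time passes only in rows, so rows that do not move let the fingers close, or fill a call up. It gives the time, the measured TCP pose, the force, the opening and the grip force at its end, in the units of the state.
- sensors.read_state(): the state, without advancing time (a new reading comes with each control period).
- eyes.camera(name): name is "side" or "top"; returns a dict with "pixels" (420x560x3 uint8, red, green, blue), "intrinsics" (3x3 intrinsics, pixels), "pose" (4x4, takes a point from camera to world coordinates). Camera axes: x right, y down, z forward; pixel columns grow to the right and rows downward; lengths in m; the calibration is good to about 2 mm. A picture is of the moment at which its call begins. There is no depth.
- order.close_job(): hands the job in; it is judged then, once.
Trained networks look in a picture, given as the dict that the camera call returned (one of the last four; its "shot" number tells which), for a name from the list of things; names that differ only in an ending like _2 or _b are one class to them, and where a whole thing is asked for, a point or a joint stands for the part that bears it (a point fixed in the world has none). Each returns a list of dicts, best first, with "conf" (0 to 1); they miss things now and then, are a little off and sometimes report something else, mostly with a low value. They report only what shows in the picture. A call takes as long as a camera call.
- eyes.look_for(name, picture): "bbox" ([left, top, right, bottom] in pixels, round what is visible of it).
The state is a dict: "time": time; "joint_positions": joint angles; "joint_vel": joint speeds; "joint_torque": joint torques, N m; "ee_pos": TCP position; "eef_rot": TCP orientation; "ft_force": force on the tool from outside, world axes, zero at the start; "torque": the same for the moment, N m; "width": finger opening in m; "grip_force": force on a finger pad.
Only numpy, scipy, OpenCV 4.12 (cv2) and the standard library are available. Lean on these libraries where they do the work, as an engineer would, in place of code of your own. Each camera call takes 0.05 s, during which the arm holds its last target. There are 200 camera calls.

## Working session

There is one attempt and no reset: what is moved stays moved. The work goes in short steps, Python scripts to look and compute and a tool call to move; the robot and the scene stay as the last step left them, time stands still between calls to the robot, and variables do not carry over. Pictures are saved under pics/ and viewed, at most 12 in all, crops included, and the job is handed in when it is done.

Besides the shell and the picture viewer there is one more tool, called after "Emit:" as a command line: name --argument value ..., lists and objects as JSON in quotes. arm_command: Moves the arm, as the interface text tells. Its arguments: {"type":"object","properties":{"steps":{"type":"array","items":{"type":"object","properties":{"rot":{"type":"array","items":{"type":"number"}},"slide":{"type":"array","items":{"type":"number"}},"grip":{"type":"number"}}}},"newtons":{"type":"number"}},"required":["steps"]}

```bash
mkdir -p pics; cat > h.py <<'E'
import numpy as np,cv2,json
from bench import sensors,eyes,order
def ray(p,uv):
    K=np.array(p["intrinsics"]);T=np.array(p["pose"])
    d=T[:3,:3]@np.linalg.inv(K)@np.array([uv[0],uv[1],1.]);return T[:3,3],d
def onz(p,uv,z):
    o,d=ray(p,uv);return (o+d*(z-o[2])/d[2]).round(4)
def proj(p,X):
    T=np.linalg.inv(np.array(p["pose"]));X=np.atleast_2d(X)
    c=X@T[:3,:3].T+T[:3,3];q=c@np.array(p["intrinsics"]).T;return q[:,:2]/q[:,2:]
def save(p,n): cv2.imwrite("pics/"+n,p["pixels"][:,:,::-1])
E
python3 - <<'E'
from h import *
for c in("top","side"):
    p=eyes.camera(c);save(p,c+"0.png");print(c,np.array(p["pose"]).round(3).tolist(),np.array(p["intrinsics"]).tolist())
    for n in("plate","bar","case","flap","flap_edge","strip","tin","driver","tape","meter","glue","notes","pen"):
        print(n,[(np.round(d["bbox"]).tolist(),round(d["conf"],2)) for d in eyes.look_for(n,p)[:2]])
s=sensors.read_state();print(s["time"],s["ee_pos"],s["eef_rot"],s["ft_force"])
E
```

```text
top [[-0.012, -0.999, 0.036, 0.5], [-1.0, 0.011, -0.016, -0.006], [0.016, -0.036, -0.999, 1.206], [0.0, 0.0, 0.0, 1.0]] [[511.254881147949, 0.0, 284.81034715802673], [0.0, 511.254881147949, 208.879837266549], [0.0, 0.0, 1.0]]
plate [([156.0, 165.0, 221.0, 218.0], 0.66)]
bar [([155.0, 161.0, 220.0, 220.0], 0.85)]
case [([299.0, 134.0, 393.0, 247.0], 0.58), ([339.0, 218.0, 377.0, 234.0], 0.34)]
flap [([301.0, 132.0, 381.0, 201.0], 0.61)]
flap_edge [([296.0, 130.0, 394.0, 245.0], 0.73), ([428.0, 221.0, 448.0, 236.0], 0.49)]
strip [([339.0, 216.0, 378.0, 232.0], 0.46)]
tin [([214.0, 146.0, 238.0, 171.0], 0.69)]
driver [([239.0, 269.0, 299.0, 274.0], 0.95)]
tape [([385.0, 268.0, 417.0, 304.0], 0.68)]
meter [([239.0, 84.0, 304.0, 123.0], 0.68)]
glue [([427.0, 222.0, 447.0, 238.0], 0.73), ([296.0, 132.0, 394.0, 248.0], 0.51)]
notes [([142.0, 289.0, 183.0, 324.0], 0.9), ([296.0, 130.0, 397.0, 248.0], 0.27)]
pen [([121.0, 232.0, 147.0, 279.0], 0.49)]
side [[-0.976, -0.145, 0.165, 0.416], [-0.218, 0.712, -0.667, 0.52], [-0.021, -0.687, -0.727, 0.657], [0.0, 0.0, 0.0, 1.0]] [[398.54155103126266
[... 154 characters left out ...]
.0, 264.0, 351.0], 0.73), ([227.0, 138.0, 282.0, 189.0], 0.23)]
case []
flap [([226.0, 138.0, 284.0, 187.0], 0.73)]
flap_edge [([226.0, 137.0, 331.0, 209.0], 0.82), ([354.0, 351.0, 410.0, 408.0], 0.21)]
strip [([311.0, 148.0, 318.0, 180.0], 0.68)]
tin []
driver [([347.0, 215.0, 361.0, 275.0], 0.96)]
tape [([363.0, 144.0, 395.0, 165.0], 0.93)]
meter [([139.0, 184.0, 200.0, 246.0], 0.87)]
glue [([325.0, 103.0, 335.0, 137.0], 0.88)]
notes [([355.0, 353.0, 414.0, 409.0], 0.89), ([261.0, 395.0, 342.0, 420.0], 0.7)]
pen [([262.0, 395.0, 342.0, 420.0], 0.65)]
1.4 [ 0.1375283  -0.60971491  0.19916684] [9.93853980e-01 1.10698982e-01 1.58315458e-05 4.03576470e-05] [-0.1793608   0.62971363  0.08562137]
```

```bash
python3 - <<'E'
import cv2
a=cv2.imread("pics/top0.png")
cv2.imwrite("pics/top_c.png",cv2.resize(a[120:260,290:400],None,fx=4,fy=4,interpolation=cv2.INTER_CUBIC))
b=cv2.resize(a[150:230,145:235],None,fx=6,fy=6,interpolation=cv2.INTER_CUBIC);cv2.imwrite("pics/top_p.png",b)
E
```

```text
(no output)
```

View pics/top_c.png

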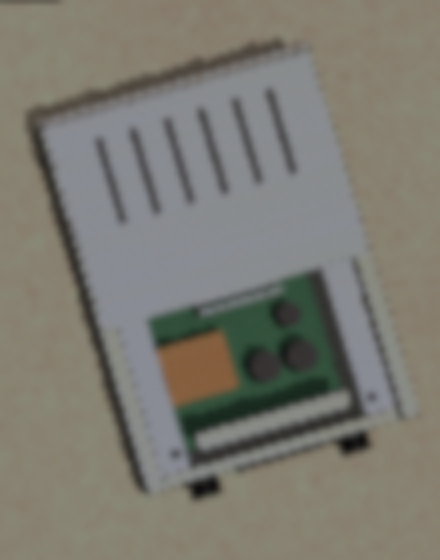

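View pics/top_p.png

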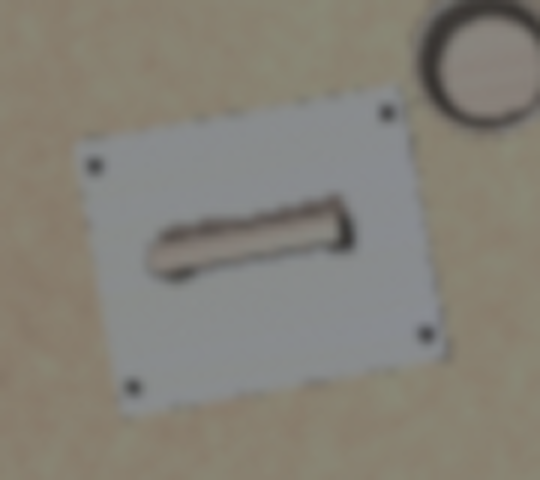

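View pics/side0.png

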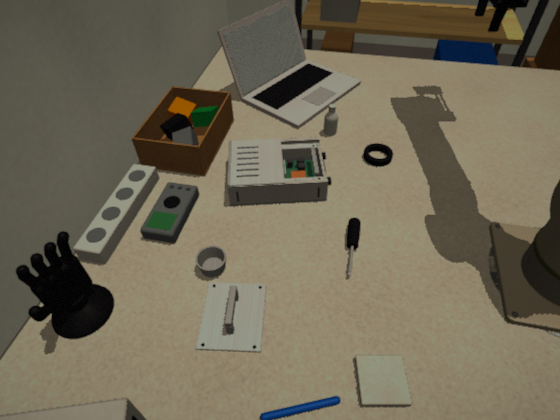

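```bash
cat > m.py <<'E'
from h import *
from scipy.optimize import least_squares
def pose2(p,obs,body):
    body=np.array(body,float);obs=np.array(obs,float)
    def w(v):
        c,s=np.cos(v[2]),np.sin(v[2]);return np.c_[v[0]+c*body[:,0]-s*body[:,1],v[1]+s*body[:,0]+c*body[:,1],body[:,2]]
    r=least_squares(lambda v:(proj(p,w(v))-obs).ravel(),[.55,0,0.2]);return r.x,r.fun.reshape(-1,2)
E
python3 - <<'E'
from m import *
p=eyes.camera("top")
pc=lambda L:np.array(L)/6+[145,150]-.4
cc=lambda L:np.array(L)/4+[290,120]-.4
print("plate", *pose2(p,pc([(75,145),(400,88),(443,357),(122,412)]),[(.055,.065,.004),(.055,-.065,.004),(-.055,-.065,.004),(-.055,.065,.004)]))
h=[onz(p,q,.004) for q in pc([(95,166),(387,112),(426,334),(133,387)])];h=np.array(h)
print("holes",h.mean(0),np.linalg.norm(h-np.roll(h,1,0),axis=1))
b=np.array([onz(p,q,.043) for q in pc([(150,262),(338,220)])]);print("bar top",b.mean(0),b)
print("case flap edge pts z=.062")
for q in cc([(105,325),(362,258),(40,125),(312,48)]):print(onz(p,q,.062))
print("near wall corners z .06");
for q in cc([(150,490),(410,416)]):print(onz(p,q,.06))
print("ledge holes")
g=np.array([onz(p,q,.05) for q in cc([(175,455),(372,397)])]);print(g,np.linalg.norm(g[0]-g[1]))
print("strip",[onz(p,q,.055) for q in cc([(197,443),(350,398)])])
s=eyes.camera("side");a=s["pixels"]
cv2.imwrite("pics/side_c.png",cv2.resize(a[125:215,215:340,::-1],None,fx=6,fy=6,interpolation=cv2.INTER_CUBIC))
cv2.imwrite("pics/side_p.png",cv2.resize(a[275:355,190:275,::-1],None,fx=7,fy=7,interpolation=cv2.INTER_CUBIC))
E
```

```text
plate [0.58712758 0.20145133 0.16136642] [[-0.38971689 -0.75464631]
 [ 0.11471195 -0.64200391]
 [ 0.79787958  0.51337268]
 [-0.51792786  0.87065306]]
holes [0.587375 0.201375 0.004   ] [0.08801932 0.11593809 0.08852898 0.11595146]
bar top [0.5879  0.20075 0.043  ] [[0.5803 0.2363 0.043 ]
 [0.5955 0.1652 0.043 ]]
case flap edge pts z=.062
[ 0.5585 -0.0944  0.062 ]
[ 0.5946 -0.2397  0.062 ]
[ 0.6715 -0.0594  0.062 ]
[ 0.7137 -0.2136  0.062 ]
near wall corners z .06
[ 0.4657 -0.1185  0.06  ]
[ 0.5055 -0.2655  0.06  ]
ledge holes
[[ 0.485  -0.134   0.05  ]
 [ 0.5165 -0.2463  0.05  ]] 0.11663421453415801
strip [array([ 0.4917, -0.1459,  0.055 ]), array([ 0.5161, -0.2328,  0.055 ])]
```

View pics/side_c.png

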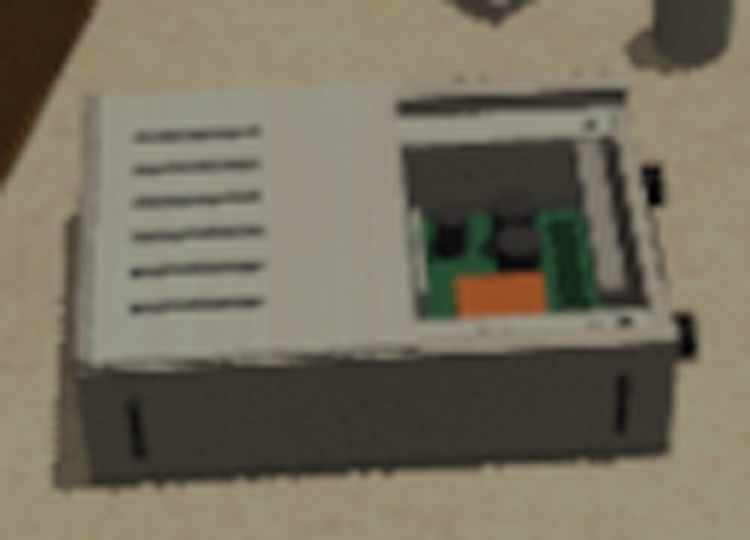

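View pics/side_p.png

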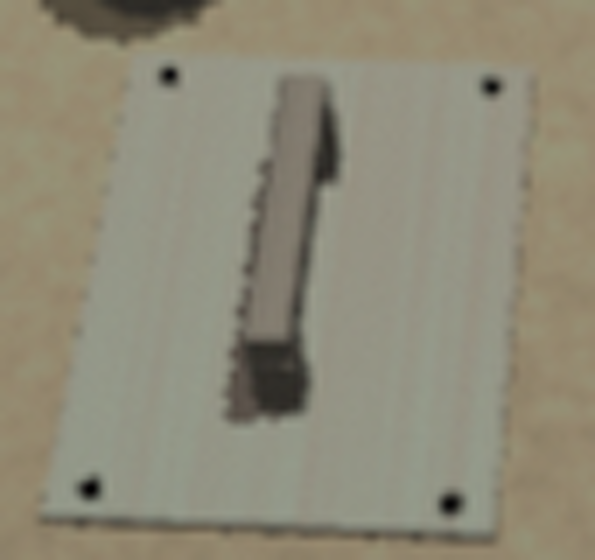

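```bash
cat > f.py <<'E'
from m import *
p=eyes.camera("top");s=eyes.camera("side")
P=lambda L:np.array(L)/6+[145,150]-.42
C=lambda L:np.array(L)/4+[290,120]-.38
SC=lambda L:np.array(L)/6+[215,125]-.42
SP=lambda L:np.array(L)/7+[190,275]-.43
def fit(items,v0):
    def w(v,b):
        b=np.array(b,float);c,q=np.cos(v[2]),np.sin(v[2]);return np.c_[v[0]+c*b[:,0]-q*b[:,1],v[1]+q*b[:,0]+c*b[:,1],b[:,2]]
    f=lambda v:np.concatenate([(proj(cam,w(v,b))-o).ravel() for cam,o,b in items])
    r=least_squares(f,v0,loss="soft_l1",f_scale=.7);return r.x,f(r.x).reshape(-1,2).round(1).tolist()
H=[(.044,.058,.004),(.044,-.058,.004),(-.044,-.058,.004),(-.044,.058,.004)]
a=(p,P([(95,166),(387,112),(426,334),(133,387)]),H)
b=(s,SP([(90,488),(169,76),(491,86),(451,503)]),H)
for it in([a],[b],[a,b]):
    x,r=fit(it,[.587,.2,.17]);print("plate",x.round(4),np.degrees(x[2]).round(2),r)
ct=(p,C([(40,125),(312,48),(150,490),(410,416),(105,325),(362,258)]),[(.105,.08,.062),(.105,-.08,.062),(-.11,.08,.06),(-.11,-.08,.06),(-.015,.08,.062),(-.015,-.08,.062)])
cs=(s,SC([(95,95),(90,365),(395,100),(412,350),(92,485),(665,452)]),[(.105,-.08,.062),(.105,.08,.062),(-.015,-.08,.062),(-.015,.08,.062),(.11,.08,0),(-.11,.08,0)])
hb=[(-.09,.058,.05),(-.09,-.058,.05)]
ht=(p,C([(175,455),(372,397)]),hb);hs=(s,SC([(625,322),(590,125)]),hb)
for it in([ct],[cs],[ct,cs],[ht],[hs],[ct,cs,ht,hs]):
    x,r=fit(it,[.59,-.16,.26]);c,q=np.cos(x[2]),np.sin(x[2]);print("case",x.round(4),np.degrees(x[2]).round(2),"seat",(x[:2]-.046*np.array([c,q])).round(4),r)
E
python3 f.py
```

```text
plate [0.5874 0.2014 0.1694] 9.7 [[-0.1, -0.0], [-0.0, 0.2], [0.0, -0.1], [0.1, -0.0]]
plate [0.5874 0.2006 0.169 ] 9.68 [[0.1, 0.0], [-0.1, -0.0], [0.0, 0.1], [-0.0, -0.0]]
plate [0.5874 0.2009 0.1692] 9.7 [[0.1, -0.0], [0.2, 0.2], [0.3, -0.1], [0.3, -0.0], [0.0, 0.2], [-0.1, 0.1], [-0.0, 0.2], [-0.1, 0.2]]
case [ 0.5914 -0.1634  0.2584] 14.8 seat [ 0.547  -0.1752] [[-0.1, -0.5], [0.1, 0.1], [-2.0, 0.5], [1.5, -0.1], [-2.0, 0.9], [2.1, -1.3]]
case [ 0.5914 -0.1659  0.2751] 15.76 seat [ 0.5471 -0.1784] [[0.4, -0.1], [-0.9, 0.3], [-0.5, -3.4], [0.8, -0.2], [-0.4, 0.1], [0.5, 0.4]]
case [ 0.5913 -0.1648  0.2671] 15.31 seat [ 0.5469 -0.1769] [[0.2, 0.0], [0.3, -0.0], [-0.8, 0.8], [2.4, -0.4], [-1.3, 1.2], [2.7, -1.5], [0.6, -0.1], [-1.3, 0.4], [-0.2, -3.1], [0.5, 0.2], [-0.7, 0.2], [0.2, 1.0]]
case [ 0.5874 -0.1659  0.2734] 15.67 seat [ 0.5431 -0.1783] [[0.1, -0.0], [-0.2, 0.0]]
case [ 0.5877 -0.1671  0.2738] 15.69 seat [ 0.5435 -0.1795] [[-0.0, -0.2], [0.0, 0.3]]
case [ 0.5904 -0.1655  0.2699] 15.46 seat [ 0.546  -0.1778] [[0.4, 0.5], [0.4, 0.3], [-0.4, 1.2], [2.8, -0.1], [-0.9, 1.7], [3.0, -1.2], [0.9, -0.1], [-0.7, 0.3], [0.1, -3.3], [1.1, 0.1], [-0.1, 0.1], [0.7, 0.7], [-0.2, -1.4], [-0.5, -1.1], [-1.4, 0.2], [-1.1, 0.6]]
```

Emit:
arm_command --steps '[{"rot": [0,0,5.4],"slide": [0.042,0.044,0],"grip": 1},{"rot": [0,0,5.4],"slide": [0.042,0.044,0],"grip": 1},{"rot": [0,0,5.4],"slide": [0.042,0.044,0],"grip": 1},{"rot": [0,0,5.4],"slide": [0.042,0.044,0],"grip": 1},{"rot": [0,0,5.4],"slide": [0.042,0.044,0],"grip": 1},{"rot": [0,0,5.4],"slide": [0.042,0.044,0],"grip": 1},{"rot": [0,0,5.4],"slide": [0.042,0.044,0],"grip": 1},{"rot": [0,0,5.4],"slide": [0.042,0.044,0],"grip": 1}]'

```text
time: 2.6
ee_pos: [0.4747, -0.2563, 0.1995]
eef_rot: [0.883, 0.47, 0.0, 0.0]
ft_force: [-0.2, -1.2, -0.4]
width: 0.0869
grip_force: 0.0
```

Emit:
arm_command --steps '[{"rot": [0,0,5.4],"slide": [0.014,0.057,0],"grip": 1},{"rot": [0,0,5.4],"slide": [0.014,0.057,0],"grip": 1},{"rot": [0,0,5.4],"slide": [0.014,0.057,0],"grip": 1},{"rot": [0,0,5.4],"slide": [0.014,0.057,0],"grip": 1},{"rot": [0,0,5.4],"slide": [0.014,0.057,0],"grip": 1},{"rot": [0,0,5.4],"slide": [0.014,0.057,0],"grip": 1},{"rot": [0,0,5.4],"slide": [0.014,0.057,0],"grip": 1},{"rot": [0,0,5.4],"slide": [0.014,0.057,0],"grip": 1}]'

```text
time: 3.6
ee_pos: [0.586, 0.1997, 0.1993]
eef_rot: [0.648, 0.762, 0.0, 0.0]
ft_force: [0.4, -0.4, -0.2]
width: 0.0869
grip_force: 0.0
```

Emit:
arm_command --steps '[{"rot": [0,0,0.5],"slide": [0.0014,0.001,-0.02],"grip": 1},{"slide": [0,0,-0.035],"grip": 1},{"slide": [0,0,-0.035],"grip": 1},{"slide": [0,0,-0.035],"grip": 1},{"slide": [0,0,-0.025],"grip": 1},{"slide": [0,0,-0.018],"grip": 1},{"slide": [0,0,-0.013],"grip": 1},{"slide": [0,0,0],"grip": 1}]'

```text
schema error: expected keys rot, slide, grip
```

Emit:
arm_command --newtons 50 --steps '[{"grip": 0.1},{"grip": 0.05},{"grip": 0.0},{"grip": 0},{"grip": 0},{"grip": 0},{"grip": 0},{"grip": 0}]'

```text
schema error: expected keys rot, slide, grip
```

```bash
python3 - <<'E'
from h import *
p=eyes.camera("side");a=p["pixels"]
cv2.imwrite("pics/g.png",cv2.resize(a[230:370,150:330,::-1],None,fx=4,fy=4,interpolation=cv2.INTER_CUBIC))
s=sensors.read_state();print({k:np.round(s[k],4) for k in("ee_pos","eef_rot","ft_force","width","grip_force")})
E
```

```text
{'ee_pos': array([0.5845, 0.2089, 0.1988]), 'eef_rot': array([ 0.6429,  0.766 ,  0.0017, -0.0017]), 'ft_force': array([-6.5082,  2.8765, -0.0277]), 'width': np.float64(0.0872), 'grip_force': np.float64(0.0)}
```

View pics/g.png

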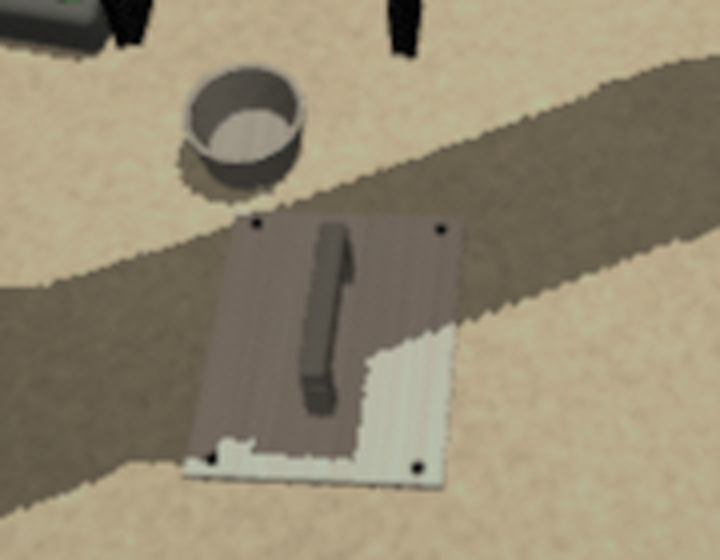

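The image shows the open fingers still up beside the tin, with the plate untouched (bar about (325,310) in the crop). Both moves were refused for missing keys, so I'll resend them.

Emit:
arm_command --steps '[{"rot": [0,0,0.5],"slide": [0.0014,0.0015,-0.02],"grip": 1},{"rot": [0,0,0],"slide": [0,0,-0.035],"grip": 1},{"rot": [0,0,0],"slide": [0,0,-0.035],"grip": 1},{"rot": [0,0,0],"slide": [0,0,-0.02],"grip": 1},{"rot": [0,0,0],"slide": [0,0,0],"grip": 1},{"rot": [0,0,0],"slide": [0,0,0],"grip": 1},{"rot": [0,0,0],"slide": [0,0,0],"grip": 1},{"rot": [0,0,0],"slide": [0,0,0],"grip": 1}]'

```text
time: 4.65
ee_pos: [0.5873, 0.1999, 0.09]
eef_rot: [0.645, 0.764, 0.001, 0.0]
ft_force: [0.0, 0.3, -0.4]
width: 0.0868
grip_force: 0.0
```

Emit:
arm_command --steps '[{"rot": [0,0,0],"slide": [0,0.001,-0.025],"grip": 1},{"rot": [0,0,0],"slide": [0,0,-0.025],"grip": 1},{"rot": [0,0,0],"slide": [0,0,-0.015],"grip": 1},{"rot": [0,0,0],"slide": [0,0,-0.008],"grip": 1},{"rot": [0,0,0],"slide": [0,0,0],"grip": 1},{"rot": [0,0,0],"slide": [0,0,0],"grip": 0.3},{"rot": [0,0,0],"slide": [0,0,0],"grip": 0.2},{"rot": [0,0,0],"slide": [0,0,0],"grip": 0.1}]'

```text
time: 5.65
ee_pos: [0.5871, 0.2008, 0.0166]
eef_rot: [0.645, 0.764, 0.0, 0.0]
ft_force: [-0.3, -0.1, -0.5]
width: 0.0647
grip_force: 0.0
```

Emit:
arm_command --newtons 50 --steps '[{"rot": [0,0,0],"slide": [0,0,0],"grip": 0},{"rot": [0,0,0],"slide": [0,0,0],"grip": 0},{"rot": [0,0,0],"slide": [0,0,0],"grip": 0},{"rot": [0,0,0],"slide": [0,0,0],"grip": 0},{"rot": [0,0,0],"slide": [0,0,0],"grip": 0},{"rot": [0,0,0],"slide": [0,0,0],"grip": 0},{"rot": [0,0,0],"slide": [0,0,0],"grip": 0},{"rot": [0,0,0],"slide": [0,0,0],"grip": 0}]'

```text
time: 6.65
ee_pos: [0.587, 0.2008, 0.0162]
eef_rot: [0.645, 0.764, 0.0, 0.0]
ft_force: [1.2, 0.2, -0.4]
width: 0.0108
grip_force: 50.0
```

Emit:
arm_command --steps '[{"rot": [0,0,0],"slide": [0,0,0.015],"grip": 0},{"rot": [0,0,0],"slide": [0,0,0.025],"grip": 0},{"rot": [0,0,0],"slide": [0,0,0.035],"grip": 0},{"rot": [0,0,0],"slide": [0,0,0.035],"grip": 0},{"rot": [0,0,0],"slide": [0,0,0.01],"grip": 0},{"rot": [0,0,0],"slide": [-0.003,-0.012,0],"grip": 0},{"rot": [0,0,1],"slide": [-0.006,-0.025,0],"grip": 0},{"rot": [0,0,1],"slide": [-0.008,-0.034,0],"grip": 0}]'

```text
time: 7.65
ee_pos: [0.5685, 0.1285, 0.1343]
eef_rot: [0.631, 0.775, -0.001, -0.001]
ft_force: [0.4, -0.5, -1.7]
width: 0.0107
grip_force: 50.0
```

Emit:
arm_command --steps '[{"rot": [0,0,1],"slide": [-0.012,-0.051,0],"grip": 0},{"rot": [0,0,1],"slide": [-0.012,-0.051,0],"grip": 0},{"rot": [0,0,1],"slide": [-0.012,-0.051,0],"grip": 0},{"rot": [0,0,1],"slide": [-0.012,-0.051,0],"grip": 0},{"rot": [-0.5,1.9,0],"slide": [-0.012,-0.051,0],"grip": 0},{"rot": [-0.5,1.9,0],"slide": [-0.011,-0.045,0],"grip": 0},{"rot": [0,0,0],"slide": [-0.006,-0.023,0],"grip": 0},{"rot": [0,0,0],"slide": [0,0,0],"grip": 0}]'

```text
time: 8.65
ee_pos: [0.4908, -0.1957, 0.1345]
eef_rot: [0.606, 0.795, -0.028, -0.022]
ft_force: [-0.3, 0.3, -1.8]
width: 0.0108
grip_force: 50.0
```

```bash
python3 - <<'E'
from h import *
from scipy.spatial.transform import Rotation as R
p=eyes.camera("side");a=p["pixels"]
cv2.imwrite("pics/g2.png",cv2.resize(a[40:240,200:400,::-1],None,fx=3,fy=3,interpolation=cv2.INTER_CUBIC))
s=sensors.read_state();print({k:np.round(s[k],4) for k in("time","ee_pos","ft_force","torque","width","grip_force")})
print(R.from_quat(s["eef_rot"]).as_matrix().round(4))
E
```

```text
{'time': np.float64(8.7), 'ee_pos': array([ 0.4915, -0.1938,  0.1349]), 'ft_force': array([ 0.0119,  0.4991, -0.9278]), 'torque': array([ 0.1434, -0.2673, -0.0923]), 'width': np.float64(0.0107), 'grip_force': np.float64(49.9991)}
[[-0.267   0.9613 -0.0683]
 [ 0.9637  0.2665 -0.0162]
 [ 0.0026 -0.0701 -0.9975]]
```

View pics/g2.png

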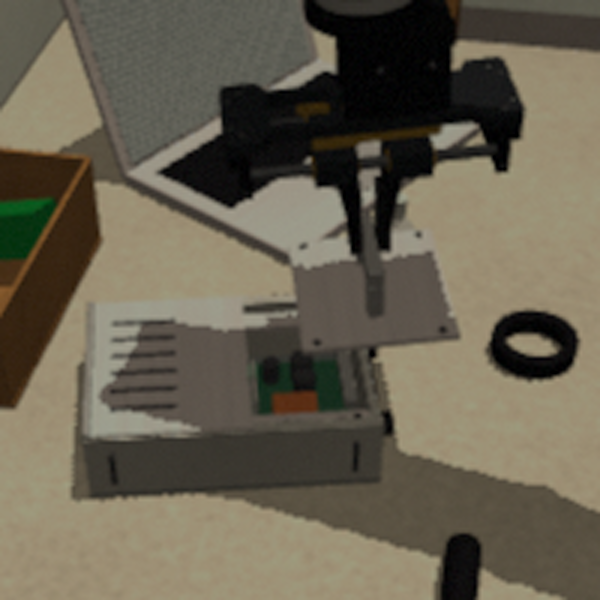

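The plate is held level across and tilted nose-down. Its front edge (crop about (300,345)) hangs over the opening between the side walls. Lowering it now.

Emit:
arm_command --steps '[{"rot": [0,0,0.2],"slide": [0,0,-0.015],"grip": 0},{"rot": [0,0,0],"slide": [0,0,-0.015],"grip": 0},{"rot": [0,0,0],"slide": [0,0,-0.013],"grip": 0},{"rot": [0,0,0],"slide": [0,0,-0.01],"grip": 0},{"rot": [0,0,0],"slide": [0,0,-0.006],"grip": 0},{"rot": [0,0,0],"slide": [0,0,-0.004],"grip": 0},{"rot": [0,0,0],"slide": [0,0,0],"grip": 0},{"rot": [0,0,0],"slide": [0,0,0],"grip": 0}]'

```text
time: 9.7
ee_pos: [0.4932, -0.1933, 0.0735]
eef_rot: [0.603, 0.797, -0.027, -0.021]
ft_force: [0.1, -0.4, -1.9]
width: 0.0103
grip_force: 50.0
```

```bash
python3 - <<'E'
from h import *
from scipy.spatial.transform import Rotation as R
s=sensors.read_state();print({k:np.round(s[k],4) for k in("time","ee_pos","ft_force","torque","width","grip_force")})
print(R.from_quat(s["eef_rot"]).as_matrix().round(4))
for c in("side",):
    p=eyes.camera(c);a=p["pixels"]
    cv2.imwrite("pics/g3.png",cv2.resize(a[110:220,215:345,::-1],None,fx=5,fy=5,interpolation=cv2.INTER_CUBIC))
E
```

```text
{'time': np.float64(9.7), 'ee_pos': array([ 0.4932, -0.1933,  0.0735]), 'ft_force': array([ 0.0654, -0.4276, -1.9151]), 'torque': array([-0.037 , -0.2529, -0.0265]), 'width': np.float64(0.0103), 'grip_force': np.float64(49.999)}
[[-2.723e-01  9.600e-01 -6.560e-02]
 [ 9.622e-01  2.717e-01 -1.790e-02]
 [ 7.000e-04 -6.800e-02 -9.977e-01]]
```

View pics/g3.png

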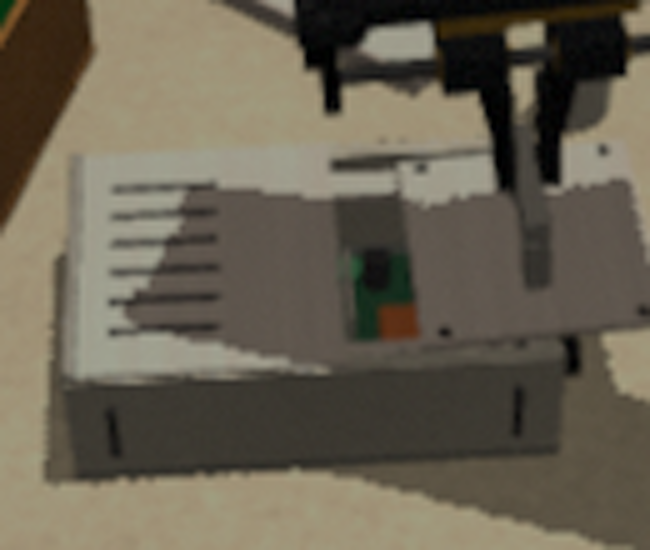

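The plate sits between the side walls, with its front edge at crop x≈410, clear of the flap edge at x≈340. Sliding it in now.

Emit:
arm_command --steps '[{"rot": [0,0,0],"slide": [0,0,-0.0015],"grip": 0},{"rot": [0,0,0],"slide": [0.0058,0.0016,0],"grip": 0},{"rot": [0,0,0],"slide": [0.0058,0.0016,0],"grip": 0},{"rot": [0,0,0],"slide": [0.0058,0.0016,0],"grip": 0},{"rot": [0,0,0],"slide": [0.0058,0.0016,0],"grip": 0},{"rot": [0,0,0],"slide": [0.0058,0.0016,0],"grip": 0},{"rot": [0,0,0],"slide": [0.0058,0.0016,0],"grip": 0},{"rot": [0,0,0],"slide": [0,0,0],"grip": 0}]'

```text
time: 10.75
ee_pos: [0.5282, -0.1833, 0.0716]
eef_rot: [0.603, 0.797, -0.027, -0.021]
ft_force: [-0.0, -0.2, -2.2]
width: 0.0105
grip_force: 50.0
```

```bash
python3 - <<'E'
from h import *
s=sensors.read_state();print({k:np.round(s[k],4) for k in("time","ee_pos","ft_force","torque")})
p=eyes.camera("side");a=p["pixels"]
cv2.imwrite("pics/g4.png",cv2.resize(a[110:220,215:345,::-1],None,fx=5,fy=5,interpolation=cv2.INTER_CUBIC))
E
```

```text
{'time': np.float64(10.75), 'ee_pos': array([ 0.5282, -0.1833,  0.0716]), 'ft_force': array([-0.021 , -0.2218, -2.1514]), 'torque': array([ 0.0631, -0.23  ,  0.0034])}
```

View pics/g4.png

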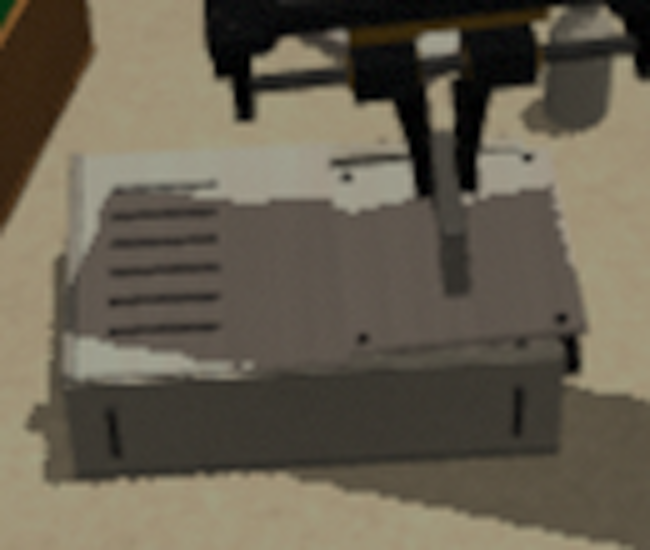

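The front holes are at (347,177) and (363,338), and the flap edge is at about x=340. The leading edge is just under the flap, which lies flat, and there is no contact force. I'll continue.

Emit:
arm_command --steps '[{"rot": [0,0,0],"slide": [0.0029,0.0008,0],"grip": 0},{"rot": [0,0,0],"slide": [0.0029,0.0008,0],"grip": 0},{"rot": [0,0,0],"slide": [0.0029,0.0008,0],"grip": 0},{"rot": [0,0,0],"slide": [0.0029,0.0008,0],"grip": 0},{"rot": [0,0,0],"slide": [0.0019,0.0005,0],"grip": 0},{"rot": [0,0,0],"slide": [0,0,0],"grip": 0},{"rot": [0,0,0],"slide": [0,0,0],"grip": 0},{"rot": [0,0,0],"slide": [0,0,0],"grip": 0}]'

```text
time: 11.8
ee_pos: [0.5411, -0.18, 0.0717]
eef_rot: [0.603, 0.797, -0.027, -0.021]
ft_force: [-0.7, -0.1, -2.5]
width: 0.0104
grip_force: 50.0
```

Emit:
arm_command --steps '[{"rot": [0,0,0],"slide": [0.001,0.0003,0],"grip": 0},{"rot": [0,0,0],"slide": [0.001,0.0003,0],"grip": 0},{"rot": [0,0,0],"slide": [0.001,0.0003,0],"grip": 0},{"rot": [0,0,0],"slide": [0.001,0.0003,0],"grip": 0},{"rot": [0,0,0],"slide": [0.001,0.0003,0],"grip": 0},{"rot": [0,0,0],"slide": [0,0,0],"grip": 0},{"rot": [0,0,0],"slide": [0,0,0],"grip": 0},{"rot": [0,0,0],"slide": [0,0,0],"grip": 0}]'

```text
time: 12.8
ee_pos: [0.5462, -0.1785, 0.0717]
eef_rot: [0.603, 0.797, -0.027, -0.021]
ft_force: [0.6, 0.5, -1.9]
width: 0.0106
grip_force: 50.0
```

Emit:
arm_command --steps '[{"rot": [0,0,0],"slide": [0.001,0.0003,0],"grip": 0},{"rot": [0,0,0],"slide": [0.001,0.0003,0],"grip": 0},{"rot": [0,0,0],"slide": [0.001,0.0003,0],"grip": 0},{"rot": [0,0,0],"slide": [0,0,0],"grip": 0},{"rot": [0,0,0],"slide": [0,0,0],"grip": 0},{"rot": [0,0,0],"slide": [0,0,0],"grip": 0},{"rot": [0,0,0],"slide": [0,0,0],"grip": 0},{"rot": [0,0,0],"slide": [0,0,0],"grip": 0}]'

```text
time: 13.8
ee_pos: [0.5485, -0.1779, 0.0716]
eef_rot: [0.603, 0.797, -0.028, -0.022]
ft_force: [-4.3, -0.9, 3.1]
width: 0.0108
grip_force: 50.0
```

Emit:
arm_command --steps '[{"rot": [0.2,-0.7,0],"slide": [0,0,-0.0008],"grip": 0},{"rot": [0.2,-0.7,0],"slide": [-0.0003,-0.0001,-0.0008],"grip": 0},{"rot": [0.2,-0.7,0],"slide": [0,0,-0.0008],"grip": 0},{"rot": [0.2,-0.7,0],"slide": [-0.0002,-0.0001,-0.0008],"grip": 0},{"rot": [0.2,-0.7,0],"slide": [0,0,-0.0008],"grip": 0},{"rot": [0.1,-0.4,0],"slide": [0,0,-0.0006],"grip": 0},{"rot": [0,0,0],"slide": [0,0,0],"grip": 0},{"rot": [0,0,0],"slide": [0,0,0],"grip": 0}]'

```text
time: 14.8
ee_pos: [0.5483, -0.178, 0.0676]
eef_rot: [0.603, 0.798, 0.001, 0.0]
ft_force: [-6.4, -0.7, 7.7]
width: 0.0108
grip_force: 50.2
```

```bash
python3 - <<'E'
from h import *
from scipy.spatial.transform import Rotation as R
s=sensors.read_state();print({k:np.round(s[k],4) for k in("time","ee_pos","ft_force","torque","width")})
print(R.from_quat(s["eef_rot"]).as_matrix().round(4))
E
```

```text
{'time': np.float64(14.8), 'ee_pos': array([ 0.5483, -0.178 ,  0.0676]), 'ft_force': array([-6.3821, -0.7109,  7.6527]), 'torque': array([-0.0533,  1.5769, -0.0072]), 'width': np.float64(0.0108)}
[[-2.722e-01  9.622e-01  1.200e-03]
 [ 9.622e-01  2.722e-01  1.000e-03]
 [ 6.000e-04  1.400e-03 -1.000e+00]]
```

Emit:
arm_command --steps '[{"rot": [0,0,0],"slide": [0,0,-0.0005],"grip": 0},{"rot": [0,0,0],"slide": [0,0,-0.0005],"grip": 0},{"rot": [0,0,0],"slide": [0,0,-0.0005],"grip": 0},{"rot": [0,0,0],"slide": [0,0,0],"grip": 0},{"rot": [0,0,0],"slide": [0,0,0],"grip": 0},{"rot": [0,0,0],"slide": [0,0,0],"grip": 0},{"rot": [0,0,0],"slide": [0,0,0],"grip": 0},{"rot": [0,0,0],"slide": [0,0,0],"grip": 0}]'

```text
time: 15.8
ee_pos: [0.5477, -0.1781, 0.0665]
eef_rot: [0.603, 0.798, 0.0, -0.0]
ft_force: [-12.3, 0.5, 15.1]
width: 0.0106
grip_force: 50.1
```

```bash
python3 - <<'E'
from h import *
s=sensors.read_state();print({k:np.round(s[k],4) for k in("time","ee_pos","ft_force","torque","width")})
p=eyes.camera("side");a=p["pixels"]
cv2.imwrite("pics/g5.png",cv2.resize(a[125:215,215:340,::-1],None,fx=6,fy=6,interpolation=cv2.INTER_CUBIC))
E
```

```text
{'time': np.float64(15.8), 'ee_pos': array([ 0.5477, -0.1781,  0.0665]), 'ft_force': array([-12.2545,   0.4574,  15.0503]), 'torque': array([-0.0046,  2.8191,  0.0214]), 'width': np.float64(0.0106)}
```

View pics/g5.png

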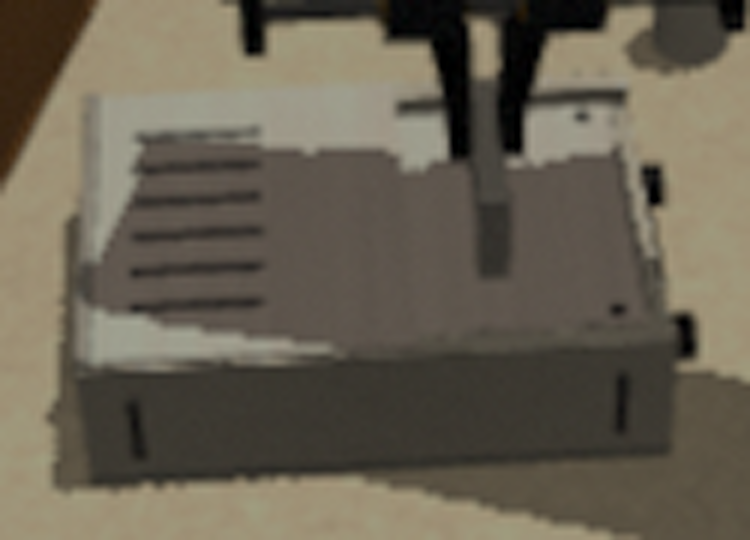

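Emit:
arm_command --steps '[{"rot": [0,0,0],"slide": [-0.0004,-0.0001,0],"grip": 0},{"rot": [0,0,0],"slide": [-0.0003,-0.0002,0],"grip": 0},{"rot": [0,0,0],"slide": [0,0,0],"grip": 0},{"rot": [0,0,0],"slide": [0,0,0],"grip": 0},{"rot": [0,0,0],"slide": [0,0,0],"grip": 0},{"rot": [0,0,0],"slide": [0,0,0],"grip": 0},{"rot": [0,0,0],"slide": [0,0,0],"grip": 0},{"rot": [0,0,0],"slide": [0,0,0],"grip": 0}]'

```text
time: 16.85
ee_pos: [0.5477, -0.1781, 0.0665]
eef_rot: [0.603, 0.798, 0.001, 0.0]
ft_force: [-9.9, 0.9, 11.6]
width: 0.011
grip_force: 50.1
```

```bash
python3 - <<'E'
from h import *
s=sensors.read_state();print({k:np.round(s[k],4) for k in("time","ee_pos","ft_force","torque","width")})
p=eyes.camera("side");a=p["pixels"];g=a.astype(float).mean(2)
SC=lambda q:np.array(q)/6+[215,125]-.42
def dark(q,r=4):
    x,y=np.round(q).astype(int);w=g[y-r:y+r+1,x-r:x+r+1];k=np.clip(np.median(w)-15-w,0,None)
    Y,X=np.mgrid[y-r:y+r+1,x-r:x+r+1];return np.array([(k*X).sum(),(k*Y).sum()])/max(k.sum(),1e-6)
e=np.array(s["ee_pos"]);u=np.array([.9622,.2722]);n=np.array([-.2722,.9622])
for q,sy,led in(((617,308),1,(625,322)),((582,117),-1,(590,125))):
    L=onz(p,SC(led),.05)
    print("seen",SC(q).round(2),dark(SC(q),3).round(2),"ledge@54",proj(p,[L[0],L[1],.054]).round(2))
    for z in(.054,.056,.058,.060):
        X=np.r_[e[:2]-.044*u+sy*.058*n,z];print("  from tcp",z,proj(p,X).round(2))
E
```

```text
{'time': np.float64(16.85), 'ee_pos': array([ 0.5477, -0.1781,  0.0665]), 'ft_force': array([-9.891 ,  0.8589, 11.5977]), 'torque': array([0.0971, 2.1037, 0.0747]), 'width': np.float64(0.011)}
seen [317.41 175.91] [317.47 176.2 ] ledge@54 [[318.83 176.91]]
  from tcp 0.054 [[316.89 176.84]]
  from tcp 0.056 [[316.94 176.18]]
  from tcp 0.058 [[316.98 175.51]]
  from tcp 0.06 [[317.02 174.84]]
seen [311.58 144.08] [311.76 141.72] ledge@54 [[312.97 144.11]]
  from tcp 0.054 [[311.13 144.49]]
  from tcp 0.056 [[311.16 143.83]]
  from tcp 0.058 [[311.19 143.17]]
  from tcp 0.06 [[311.22 142.51]]
```

Emit:
arm_command --steps '[{"rot": [0.14,-0.48,0],"slide": [-0.0004,-0.0001,0],"grip": 0},{"rot": [0.14,-0.48,0],"slide": [-0.0004,-0.0001,0],"grip": 0},{"rot": [0,0,0],"slide": [-0.0004,-0.0001,0],"grip": 0},{"rot": [0,0,0],"slide": [0,0,0],"grip": 0},{"rot": [0,0,0],"slide": [0,0,0],"grip": 0},{"rot": [0,0,0],"slide": [0,0,0],"grip": 0},{"rot": [0,0,0],"slide": [0,0,0],"grip": 0},{"rot": [0,0,0],"slide": [0,0,0],"grip": 0}]'

```text
time: 17.9
ee_pos: [0.5476, -0.1781, 0.0661]
eef_rot: [0.603, 0.798, 0.009, 0.006]
ft_force: [0.2, 2.3, 6.1]
width: 0.0107
grip_force: 50.1
```

```bash
python3 - <<'E'
from h import *
from scipy.spatial.transform import Rotation as R
s=sensors.read_state();print({k:np.round(s[k],4) for k in("time","ee_pos","ft_force","torque","width")})
print(R.from_quat(s["eef_rot"]).as_matrix().round(4))
p=eyes.camera("side");a=p["pixels"]
np.save("side_now.npy",a)
print([np.round(d["bbox"],1).tolist() for d in eyes.look_for("flap",p)],[np.round(d["bbox"],1).tolist() for d in eyes.look_for("plate",p)])
cv2.imwrite("pics/g6.png",np.vstack([cv2.resize(a[130:200,270:340,::-1],None,fx=8,fy=8,interpolation=cv2.INTER_CUBIC)]))
E
```

```text
{'time': np.float64(17.9), 'ee_pos': array([ 0.5476, -0.1781,  0.0661]), 'ft_force': array([0.2293, 2.3291, 6.0915]), 'torque': array([ 0.2586, -0.103 , -0.0262]), 'width': np.float64(0.0107)}
[[-2.728e-01  9.619e-01  2.010e-02]
 [ 9.621e-01  2.727e-01  6.400e-03]
 [ 7.000e-04  2.110e-02 -9.998e-01]]
[[223.8, 135.4, 283.5, 187.1]] [[281.3, 137.3, 323.3, 178.3]]
```

View pics/g6.png

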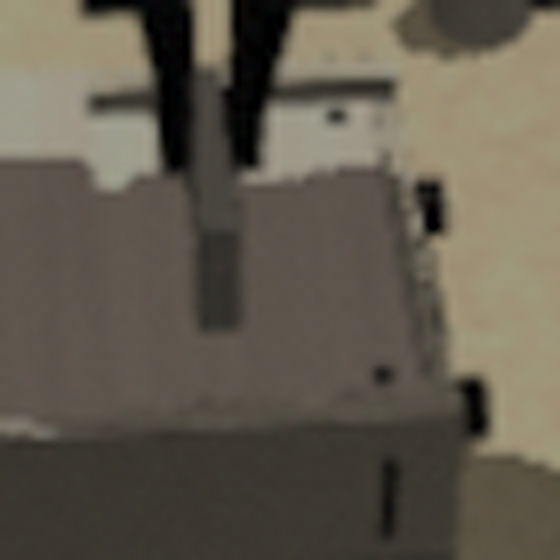

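The rear holes, crop (383,375) and (336,116), now match a plate lying flat (z=0.054). Next I'll push lightly toward the stop and press down a little harder.

Emit:
arm_command --steps '[{"rot": [0,0,0],"slide": [0.0004,0.0001,0],"grip": 0},{"rot": [0,0,0],"slide": [0.0004,0.0001,-0.0003],"grip": 0},{"rot": [0.07,-0.24,0],"slide": [0,0,-0.0003],"grip": 0},{"rot": [0,0,0],"slide": [0,0,-0.0003],"grip": 0},{"rot": [0,0,0],"slide": [0,0,0],"grip": 0},{"rot": [0,0,0],"slide": [0,0,0],"grip": 0},{"rot": [0,0,0],"slide": [0,0,0],"grip": 0},{"rot": [0,0,0],"slide": [0,0,0],"grip": 0}]'

```text
time: 19.05
ee_pos: [0.5478, -0.1781, 0.066]
eef_rot: [0.603, 0.798, 0.01, 0.007]
ft_force: [-7.9, 1.9, 18.0]
width: 0.0107
grip_force: 50.2
```

```bash
python3 - <<'E'
from h import *
p=eyes.camera("side")
s=sensors.read_state();print({k:np.round(s[k],4) for k in("time","ee_pos","ft_force","torque","width")})
b=np.load("side_now.npy").astype(np.float32).mean(2);a=p["pixels"].astype(np.float32).mean(2)
for n,(x,y) in dict(near=(317,177),far=(312,144)).items():
    w=np.s_[y-5:y+6,x-5:x+6];print(n,np.round(cv2.phaseCorrelate(b[w].copy(),a[w].copy()),2))
print(proj(p,[[*(np.array(s["ee_pos"][:2])-.044*np.array([.9622,.2722])+q*.058*np.array([-.2722,.9622])),.054] for q in(1,-1)]).round(2))
E
```

```text
{'time': np.float64(19.1), 'ee_pos': array([ 0.5478, -0.1781,  0.066 ]), 'ft_force': array([-7.5983,  2.1632, 16.502 ]), 'torque': array([ 0.3978,  1.6553, -0.0054]), 'width': np.float64(0.0105)}Traceback (most recent call last):
  File "<stdin>", line 6, in <module>
    return _wrapfunc(a, 'round', decimals=decimals, out=out)
    return _wrapit(obj, method, *args, **kwds)
    conv = _array_converter(obj)
ValueError: setting an array element with a sequence. The requested array has an inhomogeneous shape after 1 dimensions. The detected shape was (2,) + inhomogeneous part.
```

Emit:
arm_command --steps '[{"rot": [0,0,0],"slide": [0,0,0.0003],"grip": 0},{"rot": [0,0,0],"slide": [-0.0001,0,0],"grip": 0},{"rot": [0,0,0],"slide": [0,0,0],"grip": 0},{"rot": [0,0,0],"slide": [0,0,0],"grip": 0},{"rot": [0,0,0],"slide": [0,0,0],"grip": 0},{"rot": [0,0,0],"slide": [0,0,0],"grip": 0},{"rot": [0,0,0],"slide": [0,0,0],"grip": 0},{"rot": [0,0,0],"slide": [0,0,0],"grip": 0}]'

```text
time: 20.1
ee_pos: [0.5478, -0.1781, 0.066]
eef_rot: [0.603, 0.798, 0.01, 0.007]
ft_force: [-5.3, 1.3, 15.7]
width: 0.0107
grip_force: 50.2
```

```bash
python3 - <<'E'
from h import *
p=eyes.camera("side")
s=sensors.read_state();print({k:np.round(s[k],4) for k in("time","ee_pos","ft_force","torque","width")})
b=np.load("side_now.npy").astype(np.float32).mean(2);a=p["pixels"].astype(np.float32).mean(2)
for n,(x,y) in dict(near=(317,177),far=(312,144)).items():
    w=np.s_[y-5:y+6,x-5:x+6];print(n,cv2.phaseCorrelate(b[w].copy(),a[w].copy()))
print([np.round(d["bbox"],1).tolist() for d in eyes.look_for("flap",p)])
E
```

```text
{'time': np.float64(20.15), 'ee_pos': array([ 0.5478, -0.1781,  0.066 ]), 'ft_force': array([-5.7601,  2.06  , 14.5965]), 'torque': array([0.3523, 1.1891, 0.0375]), 'width': np.float64(0.0106)}
near ((-0.061270314182108265, 0.0461933914011885), 1.0005307459893327)
far ((-0.03632825060897105, 0.015318174800753148), 0.999411804187629)
[[139.3, 184.4, 199.0, 243.2]]
```

```bash
python3 -c "
from bench import order
print(order.close_job())"
```

```text
the job is handed in; nothing more can be done
None
```

The job is handed in at about 20 s of the 38 s limit: the plate is under the flap, against the stop, and held flat with about 15 N (8–20 N allowed). The flap looked flat throughout, and the other things were not touched.

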